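Put the cleaned blender and canisters back together

TASK

Everything is washed and dry, so put the loose parts back where they belong: the steel gear coupling over the drive spindle on the blender base with its teeth uppermost, the blue sealing ring down around the neck of the large open canister with that canister's lid on top of it, and the other lid on the small canister. Leave both lids sitting square and fully down on their necks with the canisters standing upright; no need to turn them, I will screw them tight. Don't disturb the two brushes or the closed canister.

Things in the scene. Friction and masses are not known exactly. Their poses are not given: they have to be found in the camera images.
- gear_coupling: Loose steel gear coupling, 26 mm high, upright on the mat, toothed gear uppermost: plain hub of 30 mm diameter below (0 to 12 mm high), gear of 40 mm diameter above (12 to 26 mm), round bore of 19 mm diameter right through. About 140 g. Origin: centre of its underside, on the axis; z up. Round: grip it at any yaw.
- seal_ring: Loose blue silicone sealing ring (firm) lying flat on the grey cutting mat (its top is 3 mm above the counter; all things stand on it), 62 mm outer and 50 mm inner diameter, 8 mm high, same both ways up. Weighs 18 g. Origin: centre of the hole at the level of its underside; z up.
- large_lid: Loose aluminium screw lid of the large canister, the larger of the two lids: a cap of 56 mm outer diameter and 16 mm height with a knurled rim, lying right way up (open side down). Inside it is 50 mm in diameter and 11 mm deep. Weighs 35 g. Origin: centre of its open underside; z up.
- small_lid: Loose aluminium screw lid of the small canister, the smaller of the two lids: a cap of 43 mm outer diameter and 16 mm height with a knurled rim, lying right way up (open side down). Inside it is 37 mm in diameter and 11 mm deep. Weighs 25 g. Origin: centre of its open underside; z up.
- blender_base: Black round blender base, fixed on the mat: 132 mm diameter at the foot, 114 mm at its deck 120 mm up. On the deck: four lugs 8 mm high, 50 mm off the axis; a central boss, 44 mm diameter, top 132 mm up; from it rises the steel drive spindle, 10 mm diameter, tapered to 4 mm at its tip, 152 mm up. The coupling fits over it and rests on the boss. Origin: centre of the foot; z up, dial faces -x.
- large_canister: Larger open aluminium canister, upright, loose, about 0.45 kg: body 72 mm diameter, flat shoulder 85 mm up, neck 40 mm diameter (tapered to 34 over its last 6 mm), mouth 105 mm up. Ring lies round the neck on the shoulder; the large lid then rests on the mouth, its underside 94 mm up, 1 mm over the ring. The ring cannot pass over the lid. Origin: centre of the foot; z up.
- small_canister: Smaller open aluminium canister, upright, loose, about 0.25 kg: body 56 mm diameter, flat shoulder 60 mm up, neck 27 mm diameter (tapered to 21 over its last 6 mm), mouth 78 mm up. The small lid rests on the mouth, its underside then 67 mm up. It takes no ring. Origin: centre of the foot; z up.
- flat_brush: Bystander to leave alone: small flat white plastic scrubbing brush lying on the mat bristles down, 98 mm long along its x (head towards +x), 20 mm wide, 19 mm high. Origin: underside, near the middle of its length; z up.
- round_brush: Bystander to leave alone: small bottle brush with a black plastic handle and a round white head, lying on the mat, 96 mm long along its x (head towards +x), 11 mm thick. Origin: underside, near the middle of its length; z up.
- closed_canister: Bystander to leave alone: aluminium canister already closed with its screw lid, 60 mm in diameter and 101 mm high, upright. Origin: centre of its foot; z up.
Not all that is in view belongs to the job. There is more than one size of the gear_coupling; the one meant has the size given above. Leave any purple look-alike of the small_lid alone.

How it is judged:
At the end, for the whole second after the job is handed in: Coupling (gear up) over the spindle, ring flat on the large canister's shoulder, large lid on that neck over it, small lid on the small neck: each within 8 mm of the axis, 4 mm of seated height, 0.12 rad of level. Canisters upright within 0.1 rad. All let go and at rest (horizontal distance between gear_coupling and blender_base below 0.008 m and z of gear_coupling in the frame of blender_base between 0.128 and 0.136 m and linear speed of each of gear_coupling, seal_ring, large_lid, small_lid, large_canister, small_canister below 0.02 m/s and angle between each of gear_coupling, large_lid, small_lid's own z axis and vertical below 0.12 rad and horizontal distance between each of seal_ring, large_lid and large_canister below 0.008 m and z of seal_ring in the frame of large_canister between 0.081 and 0.095 m and angle between the z axis of seal_ring and the z axis of large_canister, either way round below 0.12 rad and z of large_lid in the frame of large_canister between 0.09 and 0.098 m and horizontal distance between small_lid and small_canister below 0.008 m and z of small_lid in the frame of small_canister between 0.063 and 0.071 m and angle between each of large_canister, small_canister's own z axis and vertical below 0.1 rad); the robot touches nothing.
It fails at once if the white flat brush is shifted by more than 30 mm (distance of flat_brush from where it was at the start of the episode above 0.03 m).
It fails at once if the round bottle brush is shifted by more than 30 mm (distance of round_brush from where it was at the start of the episode above 0.03 m).
It fails at once if the closed canister is shifted by more than 30 mm (distance of closed_canister from where it was at the start of the episode above 0.03 m).
It fails at once if a canister is tipped over (angle between any of large_canister, small_canister, closed_canister's own z axis and vertical above 0.5 rad).
It also fails if it takes over 112 s, if anything falls off the work surface, if the arm or the gripper's body presses on something with over 40 N, if the wrist force passes 120 N, or if a joint passes its speed limit or range.

ROBOT

A 6-joint arm with a two-finger parallel gripper is mounted at the origin on the work surface. World frame = base frame: x ahead of the robot, y to its left, z up, the work surface at z = 0. Lengths are in m, angles in rad, forces in N, time in s.
With the tool pointing down it reaches from about 0.375 to 0.9 m from the base axis. Payload 3.1 kg.
Tool frame: the origin (TCP) lies on the centre line of the jaws, within the pads' length; the fingertips stand 19 mm ahead of it and the grasp point (between the pads) is the TCP; x points along the fingers, y is the direction in which the jaws open and shut, and the axes are right-handed (so a half turn about x gives the same grasp; the last joint's range is limited). The gripper opens to 87 mm and grips with 3 to 60 N. Pads are 19 mm wide; open, the fingers measure 117 mm over their backs; the gripper's body (75 mm by 190 mm) begins 51 mm behind the grasp point.
Start: joints at [0.99, 0.527, 1.433, -0, 1.181, -0.178], TCP at [0.245, 0.575, 0.242] pointing down, gripper open.
Joint ranges: [-3.08, 3.08], [-0.75, 2.2], [0.22, 2.44], [-1.43, 4.57], [0, 2.65], [-2.85, 2.85]. Speed limits (rad/s): [2.79, 2.79, 3.14, 3.14, 3.14, 3.14].

INTERFACE

Orientations are given as a rotation vector (axis times angle).
In Python, from rig import robot gives the robot as it stands.
- The arm moves only by the tool play_rows, never from a script. Its argument "steps" is a list of rows, each an object of numbers: "dx", "dy", "dz": the shift along the world's x, y, z in mm; "wx", "wy", "wz": the turn, a rotation vector about the world's x, y, z in rad. A call has 1 to 12 rows; each row shifts and turns the commanded pose from where the row before left it; what a row does not reach is not made up. A row lasts 1/12 s, in which the tool goes at most 41.7 mm and 7.16 degrees, less where a joint would pass 70% of its speed; a pose out of reach is approached as far as the arm can. A call is refused whole if a number of a shift passes 41.7 or a number of a turn 0.125, either way. A call with a gripper value outside its range is refused whole. "gripper" is the gripper command: -1 is shut, 1 is fully open, values between are in proportion, set as the call begins (left out, the last holds). The fingers move at their own pace and stop on an object; "newtons" is the grip in N (left out, the last holds). Time passes only in rows, so rows that do not move let the fingers close. It gives the time, the measured TCP pose, the force and the opening at its end, in the units of the state.
- robot.sense(): the state, without advancing time (a new reading comes with each control period).
- robot.read_camera(name): name is "scene" or "top" or "wrist"; returns a dict with "img" (480x640x3 uint8, red, green, blue), "z_map" (480x640 float32, m along the optical axis (not along the pixel's ray), 0 where there is no reading), "intrinsics" (3x3 intrinsics, pixels), "T" (4x4, takes a point from camera to world coordinates). Camera axes: x right, y down, z forward; pixel columns grow to the right and rows downward; lengths in m; the calibration is good to about 2 mm. A picture is of the moment at which its call begins.
- robot.sign_off(): hands the job in, once; it reports no verdict.
The state is a dict: "time": time; "joint_pos": joint angles; "qd": joint speeds; "joint_efforts": joint torques, N m; "eef_pos": TCP position; "tcp_rot": TCP orientation; "wrist_force": force on the tool from outside, world axes, zero at the start; "wrist_torque": the same for the moment, N m; "opening": opening from 0.0 (shut) to 1.0 (fully open).
Only numpy, scipy, OpenCV 4.12 (cv2) and the standard library are available. Lean on these libraries where they do the work, as an engineer would, in place of code of your own. Each camera call takes 0.05 s, during which the arm holds its last target. There are 200 camera calls.

## Working session

There is one attempt and no reset: what is moved stays moved. The work goes in short steps, Python scripts to look and compute and a tool call to move; the robot and the scene stay as the last step left them, time stands still between calls to the robot, and variables do not carry over. Pictures are saved under pics/ and viewed, about 12 in all and at most 16, crops included, and the job is handed in when it is done.

Besides the shell and the picture viewer there is one more tool, called after "Call:" by a JSON object that holds its "name" and its "arguments". play_rows: Moves the arm, as the interface text tells. Its arguments: {"type":"object","properties":{"steps":{"type":"array"},"gripper":{"type":"number"},"newtons":{"type":"number"}},"required":["steps"]}

```bash
ls; mkdir -p pics; cat > h.py <<'E'
from rig import robot
import numpy as np, cv2
def cloud(c):
    z=c["z_map"];K=c["intrinsics"];v,u=np.mgrid[0:480,0:640]
    p=np.stack([(u-K[0,2])*z/K[0,0],(v-K[1,2])*z/K[1,1],z],-1)
    w=p@c["T"][:3,:3].T+c["T"][:3,3]; w[z==0]=np.nan
    return w
def save(n,img,box=None,s=1):
    if box: u0,v0,u1,v1=box; img=img[v0:v1,u0:u1]
    cv2.imwrite("pics/"+n,cv2.resize(img[...,::-1],None,fx=s,fy=s,interpolation=cv2.INTER_CUBIC))
E
python3 - <<'E'
from h import *
for n in("top","scene"):
    c=robot.read_camera(n);save(n+"0.png",c["img"]);np.savez(n+"0.npz",**c);print(n,c["T"].round(3).tolist())
s=robot.sense();print(s)
E
```

```text
pics
top [[0.017, -0.995, 0.096, 0.36], [-1.0, -0.017, 0.001, -0.001], [0.001, -0.096, -0.995, 1.309], [0.0, 0.0, 0.0, 1.0]]
scene [[-0.699, 0.534, -0.475, 1.099], [0.715, 0.541, -0.443, 0.575], [0.02, -0.65, -0.76, 0.977], [0.0, 0.0, 0.0, 1.0]]
{'time': 0.1, 'joint_pos': array([ 9.89492755e-01,  5.28360325e-01,  1.43381830e+00, -1.21729683e-05,
        1.18142561e+00, -1.78480329e-01]), 'qd': array([ 0.001778  , -0.00036476, -0.00281315, -0.00072661, -0.00127202,
       -0.00059428]), 'joint_efforts': array([ 4.22271305e-04, -4.40985310e+01, -1.77149373e+01,  6.34676311e-02,
        5.33160672e-02, -3.87831608e-05]), 'eef_pos': array([0.24461052, 0.57443354, 0.24066335]), 'tcp_rot': array([ 0.31453869,  1.54833855, -0.31749641]), 'wrist_force': array([ 0.87693365, -0.29280613,  0.50352032]), 'wrist_torque': array([-0.00390462, -0.01864436,  0.02317945]), 'opening': 1.001968700242136}
```

View pics/top0.png

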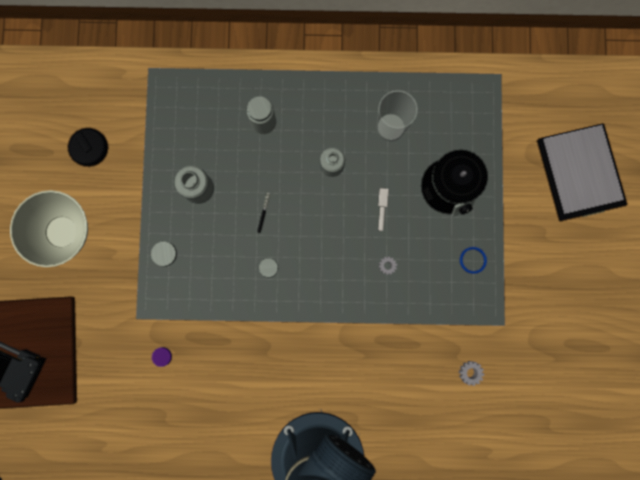

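View pics/scene0.png

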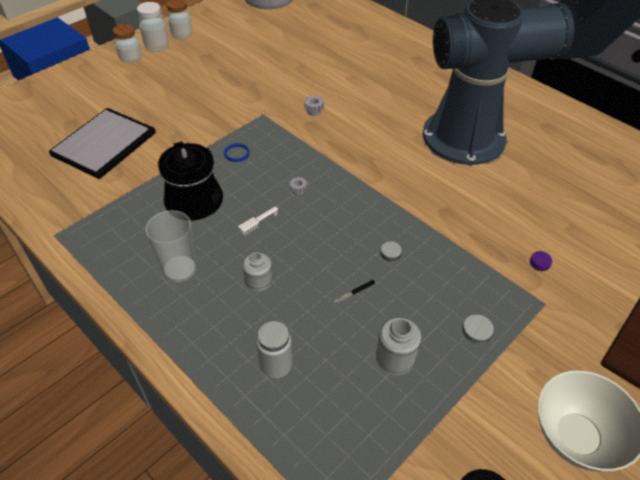

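The pictures show the following, as top-view pixels:
- **Couplings:** (388,265) on the mat and (471,373) off it.
- **Lids:** (163,253) large, (268,268) small, and a purple look-alike at (162,357).
- **Ring:** (473,260).
- **Canisters:** large (191,183), small (332,161), closed (260,110).
- **Spindle:** near (463,174).

Next I'll measure sizes and positions.

```bash
python3 - <<'E'
from h import *
c=dict(np.load("top0.npz"));w=cloud(c)
def m(n,u,v,r,lo,hi):
    p=w[v-r:v+r+1,u-r:u+r+1].reshape(-1,3);p=p[(p[:,2]>lo)&(p[:,2]<hi)]
    if len(p)<3: print(n,"none");return
    (cx,cy),rad=cv2.minEnclosingCircle(p[:,:2].astype(np.float32)*1000)
    print(n,len(p),"circ",round(cx),round(cy),"d",round(2*rad),"mean",(p.mean(0)*1000).round(),"zmed",np.median(p[:,2]*1000).round(1),"zmax",(p[:,2].max()*1000).round(1))
m("mat",300,300,5,-.1,.1)
m("gearA",388,265,14,.015,.06);m("gearB",471,373,16,.010,.06)
m("ring",473,260,18,.007,.05);m("Llid",163,253,18,.012,.05);m("Slid",268,268,15,.012,.05);m("purple",162,357,15,.008,.05)
m("Lcan sh",191,183,25,.08,.095);m("Lcan mouth",191,183,25,.1,.12)
m("Scan sh",332,161,20,.058,.068);m("Scan mouth",332,161,20,.075,.09)
m("closed",260,108,20,.095,.12)
m("boss deck",463,174,35,.115,.128);m("boss",463,174,35,.131,.14);m("spin",463,174,35,.141,.17)
m("flat",383,210,25,.01,.04);m("rbrush",264,213,24,.008,.03);m("glass",398,110,30,.03,.3)
c=c["img"];a=cv2.resize(c[235:295,358:418],(400,400),interpolation=2);b=cv2.resize(c[343:403,441:501],(400,400),interpolation=2)
save("gears.png",np.hstack([a,b]))
E
```

```text
mat 121 circ 352 46 d 32 mean [352.  46.   3.] zmed 2.8 zmax 7.9
gearA 187 circ 433 -150 d 40 mean [ 433. -150.   28.] zmed 28.4 zmax 36.2
gearB 400 circ 198 -336 d 53 mean [ 199. -335.   31.] zmed 32.7 zmax 40.5
ring 269 circ 451 -349 d 109 mean [ 451. -349.   10.] zmed 9.8 zmax 17.2
Llid 483 circ 453 359 d 57 mean [452. 359.  19.] zmed 18.6 zmax 26.4
Slid 273 circ 425 120 d 44 mean [424. 120.  19.] zmed 18.9 zmax 26.5
purple 303 circ 220 353 d 48 mean [220. 355.  15.] zmed 15.4 zmax 21.9
Lcan sh 560 circ 606 287 d 73 mean [604. 285.  87.] zmed 87.0 zmax 95.0
Lcan mouth 137 circ 606 287 d 42 mean [605. 286. 105.] zmed 104.7 zmax 113.0
Scan sh 305 circ 666 -22 d 56 mean [664. -21.  62.] zmed 61.9 zmax 67.9
Scan mouth 72 circ 667 -21 d 29 mean [666. -21.  78.] zmed 77.9 zmax 84.3
closed 450 circ 768 141 d 53 mean [767. 141. 103.] zmed 103.5 zmax 112.5
boss deck 1736 circ 621 -293 d 117 mean [ 619. -291.  123.] zmed 122.8 zmax 127.9
boss 391 circ 620 -293 d 108 mean [ 620. -292.  135.] zmed 134.5 zmax 139.9
spin 20 circ 621 -292 d 10 mean [ 620. -292.  150.] zmed 150.3 zmax 157.5
flat 285 circ 557 -145 d 117 mean [ 569. -139.   21.] zmed 21.3 zmax 28.6
rbrush 166 circ 550 128 d 149 mean [547. 134.  11.] zmed 10.9 zmax 18.4
glass 1197 circ 760 -158 d 85 mean [ 767. -160.   91.] zmed 94.3 zmax 137.9
```

View pics/gears.png

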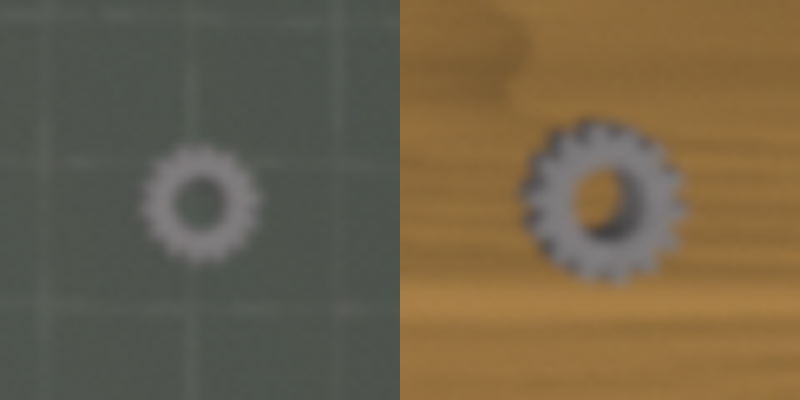

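Gear A (388,265) matches the description at 40 mm diameter and 26 mm high, while gear B is about 53 mm. I'll move above the small lid first.

Call:
{"name": "play_rows", "arguments": {"steps": [{"dx": 15, "dy": -38, "dz": -5}, {"dx": 15, "dy": -38, "dz": -8}, {"dx": 15, "dy": -38, "dz": -8}, {"dx": 15, "dy": -38, "dz": -8}, {"dx": 15, "dy": -38, "dz": -8}, {"dx": 15, "dy": -38, "dz": -8}, {"dx": 15, "dy": -38, "dz": -8}, {"dx": 15, "dy": -38, "dz": -8}, {"dx": 15, "dy": -38, "dz": -8}, {"dx": 15, "dy": -38, "dz": -8}, {"dx": 15, "dy": -38, "dz": -8}, {"dx": 15, "dy": -37, "dz": -8}], "gripper": 1, "newtons": 20}}

```text
$.steps[0]: bad value
```

```bash
cat >> h.py <<'E'
from scipy.spatial.transform import Rotation as R
def st():
    s=robot.sense();M=R.from_rotvec(s["tcp_rot"]).as_matrix()
    print("t",s["time"],"p",(s["eef_pos"]*1000).round(1),"x",M[:,0].round(3),"y",M[:,1].round(3),"q",s["joint_pos"].round(2),"F",s["wrist_force"].round(1),"op",round(s["opening"]*87,1));return s
def look(name,cam="wrist",box=None,s=1):
    c=robot.read_camera(cam);save(name,c["img"],box,s);return c,cloud(c)
def circ(w,cx,cy,r,lo,hi):
    p=w.reshape(-1,3)*1000;p=p[~np.isnan(p[:,0])];p=p[(np.hypot(p[:,0]-cx,p[:,1]-cy)<r)&(p[:,2]>lo)&(p[:,2]<hi)]
    if len(p)<5: print("few");return
    q=cv2.convexHull(p[:,:2].astype(np.float32)).reshape(-1,2)
    (a,b),rad=cv2.minEnclosingCircle(q);print("n",len(p),"circ",round(a,1),round(b,1),"d",round(2*rad,1),"bbox",((p.min(0)+p.max(0))/2).round(1),"zmed",np.median(p[:,2]).round(1))
E
python3 - <<'E'
from h import *
st();c,w=look("w1.png");circ(w,425,120,45,11,40)
E
```

```text
t 0.1 p [244.6 574.4 240.7] x [-0.001 -0.002 -1.   ] y [ 0.392  0.92  -0.002] q [ 0.99  0.53  1.43 -0.    1.18 -0.18] F [ 0.9 -0.3  0.5] op 87.2
few
```

View pics/w1.png

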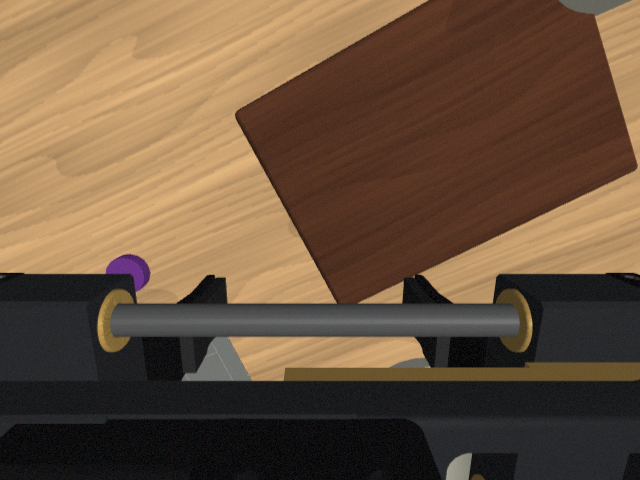

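The move was refused, so the wrist picture is of the start pose: purple lid at (128,272), with the jaws at (200,310) and (430,310). Rows may need all six numbers, so I'll try that.

Call:
{"name": "play_rows", "arguments": {"steps": [{"dx": 15, "dy": -38, "dz": -5, "wx": 0, "wy": 0, "wz": 0}], "gripper": 1, "newtons": 20}}

```text
time: 0.23
eef_pos: [0.2593, 0.5425, 0.2372]
tcp_rot: [0.319, 1.547, -0.306]
wrist_force: [1.8, 0.3, 0.8]
opening: 0.999
```

Call:
{"name": "play_rows", "arguments": {"steps": [{"dx": 15, "dy": -38, "dz": -8, "wx": 0, "wy": 0, "wz": 0}, {"dx": 15, "dy": -38, "dz": -8, "wx": 0, "wy": 0, "wz": 0}, {"dx": 15, "dy": -38, "dz": -8, "wx": 0, "wy": 0, "wz": 0}, {"dx": 15, "dy": -38, "dz": -8, "wx": 0, "wy": 0, "wz": 0}, {"dx": 15, "dy": -38, "dz": -8, "wx": 0, "wy": 0, "wz": 0}, {"dx": 15, "dy": -38, "dz": -8, "wx": 0, "wy": 0, "wz": 0}, {"dx": 15, "dy": -38, "dz": -8, "wx": 0, "wy": 0, "wz": 0}, {"dx": 15, "dy": -38, "dz": -8, "wx": 0, "wy": 0, "wz": 0}, {"dx": 15, "dy": -38, "dz": -8, "wx": 0, "wy": 0, "wz": 0}, {"dx": 15, "dy": -38, "dz": -8, "wx": 0, "wy": 0, "wz": 0}, {"dx": 15, "dy": -37, "dz": -8, "wx": 0, "wy": 0, "wz": 0}, {"dx": 0, "dy": 0, "dz": 0, "wx": 0, "wy": 0, "wz": 0}]}}

```text
time: 1.23
eef_pos: [0.4287, 0.1142, 0.1476]
tcp_rot: [0.321, 1.544, -0.323]
wrist_force: [0.6, -0.4, 0.2]
opening: 0.999
```

```bash
python3 - <<'E'
from h import *
st();c,w=look("w2.png");circ(w,425,120,45,11,40)
E
```

```text
t 1.2333 p [428.7 114.2 147.6] x [ 0.002 -0.002 -1.   ] y [ 0.399  0.917 -0.001] q [ 0.01  0.45  1.97 -0.    0.72 -1.15] F [ 0.6 -0.4  0.2] op 86.9
n 2257 circ 425.3 119.5 d 43.1 bbox [425.1 119.7  15.6] zmed 18.0
```

View pics/w2.png

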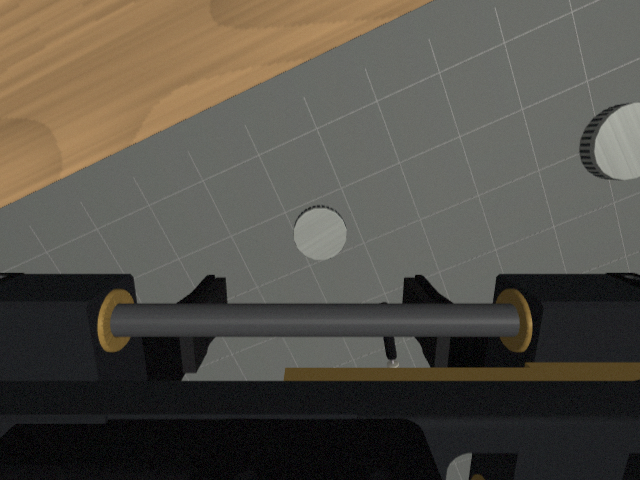

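The small lid is at (320,233) and measures (425,120), agreeing with the top view. I'll descend now.

Call:
{"name": "play_rows", "arguments": {"steps": [{"dx": 0, "dy": 0, "dz": -25, "wx": 0, "wy": 0, "wz": 0}, {"dx": 0, "dy": 0, "dz": -30, "wx": 0, "wy": 0, "wz": 0}, {"dx": 0, "dy": 0, "dz": -25, "wx": 0, "wy": 0, "wz": 0}, {"dx": 0, "dy": 0, "dz": -15, "wx": 0, "wy": 0, "wz": 0}, {"dx": 0, "dy": 0, "dz": -10, "wx": 0, "wy": 0, "wz": 0}, {"dx": 0, "dy": 0, "dz": 0, "wx": 0, "wy": 0, "wz": 0}, {"dx": 0, "dy": 0, "dz": 0, "wx": 0, "wy": 0, "wz": 0}]}}

```text
time: 1.87
eef_pos: [0.4242, 0.1209, 0.0433]
tcp_rot: [0.315, 1.549, -0.315]
wrist_force: [0.3, 0.3, -0.1]
opening: 1.0
```

Call:
{"name": "play_rows", "arguments": {"steps": [{"dx": 0, "dy": 0, "dz": -10, "wx": 0, "wy": 0, "wz": 0}, {"dx": 0, "dy": 0, "dz": -6, "wx": 0, "wy": 0, "wz": 0}, {"dx": 0, "dy": 0, "dz": 0, "wx": 0, "wy": 0, "wz": 0}]}}

```text
time: 2.12
eef_pos: [0.4248, 0.1204, 0.0276]
tcp_rot: [0.315, 1.548, -0.315]
wrist_force: [0.0, -0.6, -0.0]
opening: 1.004
```

Call:
{"name": "play_rows", "arguments": {"steps": [{"dx": 0, "dy": 0, "dz": 0, "wx": 0, "wy": 0, "wz": 0}, {"dx": 0, "dy": 0, "dz": 0, "wx": 0, "wy": 0, "wz": 0}, {"dx": 0, "dy": 0, "dz": 0, "wx": 0, "wy": 0, "wz": 0}, {"dx": 0, "dy": 0, "dz": 0, "wx": 0, "wy": 0, "wz": 0}, {"dx": 0, "dy": 0, "dz": 0, "wx": 0, "wy": 0, "wz": 0}, {"dx": 0, "dy": 0, "dz": 0, "wx": 0, "wy": 0, "wz": 0}, {"dx": 0, "dy": 0, "dz": 0, "wx": 0, "wy": 0, "wz": 0}], "gripper": -1}}

```text
time: 2.7
eef_pos: [0.425, 0.1199, 0.0276]
tcp_rot: [0.316, 1.547, -0.316]
wrist_force: [0.7, -0.2, -0.0]
opening: 0.556
```

Call:
{"name": "play_rows", "arguments": {"steps": [{"dx": 0, "dy": 0, "dz": 0, "wx": 0, "wy": 0, "wz": 0}, {"dx": 0, "dy": 0, "dz": 0, "wx": 0, "wy": 0, "wz": 0}, {"dx": 0, "dy": 0, "dz": 0, "wx": 0, "wy": 0, "wz": 0}, {"dx": 0, "dy": 0, "dz": 0, "wx": 0, "wy": 0, "wz": 0}, {"dx": 0, "dy": 0, "dz": 10, "wx": 0, "wy": 0, "wz": 0}, {"dx": 0, "dy": 0, "dz": 20, "wx": 0, "wy": 0, "wz": 0}, {"dx": 0, "dy": 0, "dz": 30, "wx": 0, "wy": 0, "wz": 0}, {"dx": 0, "dy": 0, "dz": 30, "wx": 0, "wy": 0, "wz": 0}, {"dx": 0, "dy": 0, "dz": 22, "wx": 0, "wy": 0, "wz": 0}, {"dx": 0, "dy": 0, "dz": 0, "wx": 0, "wy": 0, "wz": 0}]}}

```text
time: 3.53
eef_pos: [0.4272, 0.1202, 0.143]
tcp_rot: [0.317, 1.54, -0.314]
wrist_force: [0.0, 0.4, -0.5]
opening: 0.485
```

Call:
{"name": "play_rows", "arguments": {"steps": [{"dx": 12, "dy": -7, "dz": 0, "wx": 0, "wy": 0, "wz": 0}, {"dx": 25, "dy": -14, "dz": 0, "wx": 0, "wy": 0, "wz": 0}, {"dx": 30, "dy": -18, "dz": 0, "wx": 0, "wy": 0, "wz": 0}, {"dx": 30, "dy": -18, "dz": 0, "wx": 0, "wy": 0, "wz": 0}, {"dx": 30, "dy": -18, "dz": 0, "wx": 0, "wy": 0, "wz": 0}, {"dx": 30, "dy": -18, "dz": 0, "wx": 0, "wy": 0, "wz": 0}, {"dx": 30, "dy": -18, "dz": 0, "wx": 0, "wy": 0, "wz": 0}, {"dx": 30, "dy": -18, "dz": 0, "wx": 0, "wy": 0, "wz": 0}, {"dx": 15, "dy": -7, "dz": 0, "wx": 0, "wy": 0, "wz": 0}, {"dx": 10, "dy": -5, "dz": 0, "wx": 0, "wy": 0, "wz": 0}, {"dx": 0, "dy": 0, "dz": 0, "wx": 0, "wy": 0, "wz": 0}, {"dx": 0, "dy": 0, "dz": 0, "wx": 0, "wy": 0, "wz": 0}]}}

```text
time: 4.53
eef_pos: [0.6663, -0.0218, 0.137]
tcp_rot: [0.317, 1.551, -0.317]
wrist_force: [0.7, 0.0, -0.1]
opening: 0.486
```

```bash
python3 - <<'E'
from h import *
st();c,w=look("w3.png");circ(w,667,-21,60,58,68);circ(w,667,-21,60,75,85)
c,w=look("t3.png","top");circ(w,667,-21,40,55,68);circ(w,667,-21,40,110,137)
E
```

```text
t 4.5333 p [666.3 -21.8 137. ] x [-0.004  0.001 -1.   ] y [ 0.393  0.92  -0.001] q [-0.2   0.7   1.41 -0.    1.04 -1.37] F [ 0.7  0.  -0.1] op 42.3
n 2332 circ 667.4 -22.0 d 55.4 bbox [663.  -21.8  63. ] zmed 61.6
n 71 circ 658.8 -17.8 d 19.9 bbox [658.1 -17.8  75.8] zmed 75.8
few
few
```

View pics/w3.png

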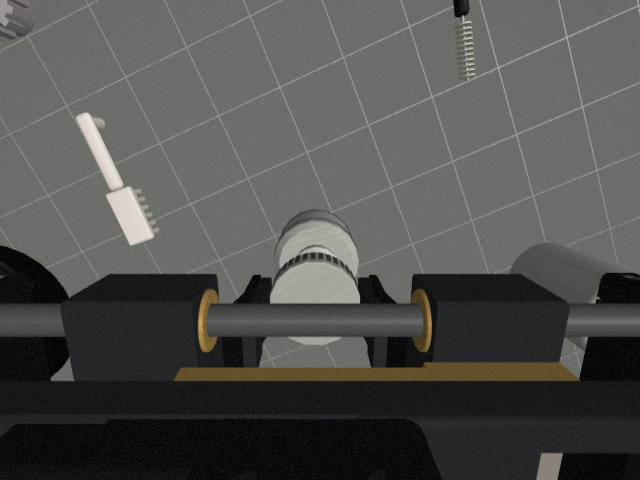

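The lid is held level at (315,285) over the small canister neck, and canister and tool agree within 1 mm. I'll lower it.

Call:
{"name": "play_rows", "arguments": {"steps": [{"dx": 0, "dy": 0, "dz": -10, "wx": 0, "wy": 0, "wz": 0}, {"dx": 0, "dy": 0, "dz": -12, "wx": 0, "wy": 0, "wz": 0}, {"dx": 0, "dy": 0, "dz": -10, "wx": 0, "wy": 0, "wz": 0}, {"dx": 0, "dy": 0, "dz": -5, "wx": 0, "wy": 0, "wz": 0}, {"dx": 0, "dy": 0, "dz": -3, "wx": 0, "wy": 0, "wz": 0}, {"dx": 0, "dy": 0, "dz": -2, "wx": 0, "wy": 0, "wz": 0}, {"dx": 0, "dy": 0, "dz": -1, "wx": 0, "wy": 0, "wz": 0}, {"dx": 0, "dy": 0, "dz": -1, "wx": 0, "wy": 0, "wz": 0}, {"dx": 0, "dy": 0, "dz": 0, "wx": 0, "wy": 0, "wz": 0}]}}

```text
time: 5.38
eef_pos: [0.6672, -0.0211, 0.0958]
tcp_rot: [0.316, 1.547, -0.316]
wrist_force: [0.0, 1.2, 0.4]
opening: 0.485
```

Call:
{"name": "play_rows", "arguments": {"steps": [{"dx": 0, "dy": 0, "dz": -1, "wx": 0, "wy": 0, "wz": 0}, {"dx": 0, "dy": 0, "dz": 0, "wx": 0, "wy": 0, "wz": 0}, {"dx": 0, "dy": 0, "dz": 0, "wx": 0, "wy": 0, "wz": 0}]}}

```text
time: 5.63
eef_pos: [0.6671, -0.0211, 0.0948]
tcp_rot: [0.316, 1.547, -0.316]
wrist_force: [-1.2, 0.1, -0.8]
opening: 0.489
```

Call:
{"name": "play_rows", "arguments": {"steps": [{"dx": 0, "dy": 0, "dz": 0, "wx": 0, "wy": 0, "wz": 0}, {"dx": 0, "dy": 0, "dz": 0, "wx": 0, "wy": 0, "wz": 0}, {"dx": 0, "dy": 0, "dz": 0, "wx": 0, "wy": 0, "wz": 0}, {"dx": 0, "dy": 0, "dz": 0, "wx": 0, "wy": 0, "wz": 0}, {"dx": 0, "dy": 0, "dz": 0, "wx": 0, "wy": 0, "wz": 0}], "gripper": 0.5}}

```text
time: 6.05
eef_pos: [0.667, -0.021, 0.0946]
tcp_rot: [0.316, 1.547, -0.316]
wrist_force: [0.6, 0.2, 0.2]
opening: 0.727
```

Call:
{"name": "play_rows", "arguments": {"steps": [{"dx": 0, "dy": 0, "dz": 8, "wx": 0, "wy": 0, "wz": 0}, {"dx": 0, "dy": 0, "dz": 15, "wx": 0, "wy": 0, "wz": 0}, {"dx": 0, "dy": 0, "dz": 25, "wx": 0, "wy": 0, "wz": 0}, {"dx": 0, "dy": 0, "dz": 30, "wx": 0, "wy": 0, "wz": 0}, {"dx": 0, "dy": 0, "dz": 0, "wx": 0, "wy": 0, "wz": 0}]}}

```text
time: 6.47
eef_pos: [0.6709, -0.0217, 0.1795]
tcp_rot: [0.315, 1.535, -0.315]
wrist_force: [0.8, -0.1, 1.2]
opening: 0.754
```

```bash
python3 - <<'E'
from h import *
st();c,w=look("w4.png");circ(w,667,-21,40,76,95);circ(w,667,-21,60,58,67)
E
```

```text
t 6.4667 p [670.9 -21.7 179.5] x [ 0.012 -0.002 -1.   ] y [0.392 0.92  0.002] q [-0.2   0.65  1.37  0.    1.1  -1.37] F [ 0.8 -0.1  1.2] op 65.6
n 2929 circ 667.1 -21.6 d 43.1 bbox [666.9 -21.5  81.7] zmed 84.9
n 1002 circ 667.6 -22.0 d 55.5 bbox [666.  -21.9  61.3] zmed 60.9
```

The small lid is seated and centred within 1 mm. The gear coupling is next.

Call:
{"name": "play_rows", "arguments": {"steps": [{"dx": -14, "dy": -9, "dz": 0, "wx": 0, "wy": 0, "wz": 0}, {"dx": -30, "dy": -15, "dz": 0, "wx": 0, "wy": 0, "wz": 0}, {"dx": -30, "dy": -17, "dz": 0, "wx": 0, "wy": 0, "wz": 0}, {"dx": -30, "dy": -17, "dz": 0, "wx": 0, "wy": 0, "wz": 0}, {"dx": -30, "dy": -17, "dz": 0, "wx": 0, "wy": 0, "wz": 0}, {"dx": -30, "dy": -17, "dz": -5, "wx": 0, "wy": 0, "wz": 0}, {"dx": -30, "dy": -17, "dz": -5, "wx": 0, "wy": 0, "wz": 0}, {"dx": -25, "dy": -13, "dz": -10, "wx": 0, "wy": 0, "wz": 0}, {"dx": -15, "dy": -7, "dz": -10, "wx": 0, "wy": 0, "wz": 0}, {"dx": 0, "dy": 0, "dz": 0, "wx": 0, "wy": 0, "wz": 0}, {"dx": 0, "dy": 0, "dz": 0, "wx": 0, "wy": 0, "wz": 0}], "gripper": 0.6}}

```text
time: 7.43
eef_pos: [0.4321, -0.1501, 0.1422]
tcp_rot: [0.318, 1.549, -0.317]
wrist_force: [0.3, -0.6, -0.9]
opening: 0.801
```

```bash
python3 - <<'E'
from h import *
st();c,w=look("w5.png");circ(w,433,-150,45,19,40);circ(w,433,-150,45,7,12)
E
```

```text
t 7.4333 p [ 432.1 -150.1  142.2] x [-0.001  0.001 -1.   ] y [0.394 0.919 0.001] q [-0.58  0.48  1.94  0.    0.73 -1.75] F [ 0.3 -0.6 -0.9] op 69.7
n 1666 circ 434.3 -151.0 d 40.7 bbox [ 434.  -151.    24.5] zmed 27.8
n 45 circ 436.7 -152.1 d 17.9 bbox [ 438.6 -152.2    9.5] zmed 9.9
```

View pics/w5.png

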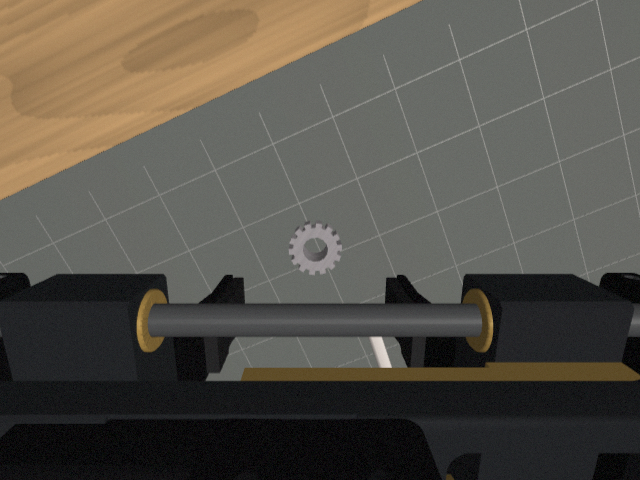

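The coupling is at (315,248) in the wrist view and measures (434,−151), teeth up. I'll descend and grip the toothed part.

Call:
{"name": "play_rows", "arguments": {"steps": [{"dx": 1, "dy": -0.5, "dz": -20, "wx": 0, "wy": 0, "wz": 0}, {"dx": 0.5, "dy": 0, "dz": -30, "wx": 0, "wy": 0, "wz": 0}, {"dx": 0, "dy": 0, "dz": -25, "wx": 0, "wy": 0, "wz": 0}, {"dx": 0, "dy": 0, "dz": -15, "wx": 0, "wy": 0, "wz": 0}, {"dx": 0, "dy": 0, "dz": -10, "wx": 0, "wy": 0, "wz": 0}, {"dx": 0, "dy": 0, "dz": -8, "wx": 0, "wy": 0, "wz": 0}, {"dx": 0, "dy": 0, "dz": 0, "wx": 0, "wy": 0, "wz": 0}, {"dx": 0, "dy": 0, "dz": 0, "wx": 0, "wy": 0, "wz": 0}], "newtons": 30}}

```text
time: 8.15
eef_pos: [0.4354, -0.1504, 0.0345]
tcp_rot: [0.315, 1.547, -0.315]
wrist_force: [0.0, 0.1, 0.1]
opening: 0.801
```

Call:
{"name": "play_rows", "arguments": {"steps": [{"dx": 0, "dy": 0, "dz": 0, "wx": 0, "wy": 0, "wz": 0}, {"dx": 0, "dy": 0, "dz": 0, "wx": 0, "wy": 0, "wz": 0}, {"dx": 0, "dy": 0, "dz": 0, "wx": 0, "wy": 0, "wz": 0}, {"dx": 0, "dy": 0, "dz": 0, "wx": 0, "wy": 0, "wz": 0}, {"dx": 0, "dy": 0, "dz": 0, "wx": 0, "wy": 0, "wz": 0}, {"dx": 0, "dy": 0, "dz": 0, "wx": 0, "wy": 0, "wz": 0}, {"dx": 0, "dy": 0, "dz": 0, "wx": 0, "wy": 0, "wz": 0}, {"dx": 0, "dy": 0, "dz": 0, "wx": 0, "wy": 0, "wz": 0}, {"dx": 0, "dy": 0, "dz": 0, "wx": 0, "wy": 0, "wz": 0}], "gripper": -1}}

```text
time: 8.9
eef_pos: [0.4346, -0.1507, 0.0348]
tcp_rot: [0.316, 1.547, -0.316]
wrist_force: [-0.9, 0.4, 4.8]
opening: 0.45
```

Call:
{"name": "play_rows", "arguments": {"steps": [{"dx": 0, "dy": 0, "dz": 10, "wx": 0, "wy": 0, "wz": 0}, {"dx": 0, "dy": 0, "dz": 25, "wx": 0, "wy": 0, "wz": 0}, {"dx": 0, "dy": 0, "dz": 35, "wx": 0, "wy": 0, "wz": 0}, {"dx": 0, "dy": 0, "dz": 35, "wx": 0, "wy": 0, "wz": 0}, {"dx": 0, "dy": 0, "dz": 35, "wx": 0, "wy": 0, "wz": 0}, {"dx": 5, "dy": -4, "dz": 25, "wx": 0, "wy": 0, "wz": 0}, {"dx": 15, "dy": -11, "dz": 15, "wx": 0, "wy": 0, "wz": 0}, {"dx": 20, "dy": -15, "dz": 0, "wx": 0, "wy": 0, "wz": 0}, {"dx": 25, "dy": -20, "dz": 0, "wx": 0, "wy": 0, "wz": 0}, {"dx": 25, "dy": -20, "dz": 0, "wx": 0, "wy": 0, "wz": 0}, {"dx": 25, "dy": -20, "dz": 0, "wx": 0, "wy": 0, "wz": 0}, {"dx": 25, "dy": -20, "dz": 0, "wx": 0, "wy": 0, "wz": 0}]}}

```text
time: 9.9
eef_pos: [0.5747, -0.2608, 0.2146]
tcp_rot: [0.316, 1.549, -0.315]
wrist_force: [0.3, 0.6, -2.0]
opening: 0.451
```

Call:
{"name": "play_rows", "arguments": {"steps": [{"dx": 25, "dy": -20, "dz": 0, "wx": 0, "wy": 0, "wz": 0}, {"dx": 15, "dy": -8, "dz": 0, "wx": 0, "wy": 0, "wz": 0}, {"dx": 6, "dy": -4, "dz": 0, "wx": 0, "wy": 0, "wz": 0}, {"dx": 0, "dy": 0, "dz": 0, "wx": 0, "wy": 0, "wz": 0}, {"dx": 0, "dy": 0, "dz": 0, "wx": 0, "wy": 0, "wz": 0}]}}

```text
time: 10.32
eef_pos: [0.619, -0.2914, 0.2138]
tcp_rot: [0.317, 1.551, -0.315]
wrist_force: [0.7, 0.3, -2.1]
opening: 0.45
```

```bash
python3 - <<'E'
from h import *
st();c,w=look("w6.png");circ(w,620,-292,70,128,150);circ(w,620,-292,70,114,126);circ(w,620,-292,60,185,213)
E
```

```text
t 10.3167 p [ 619.  -291.4  213.8] x [-0.003  0.002 -1.   ] y [0.392 0.92  0.001] q [-0.6   0.64  1.3  -0.    1.21 -1.77] F [ 0.7  0.3 -2.1] op 39.2
n 2991 circ 622.0 -293.8 d 109.7 bbox [ 608.9 -293.8  132.4] zmed 133.2
n 10296 circ 622.0 -294.0 d 115.4 bbox [ 614.8 -294.   120.1] zmed 122.1
n 3668 circ 611.1 -288.6 d 57.4 bbox [ 618.2 -287.8  199. ] zmed 206.4
```

View pics/w6.png

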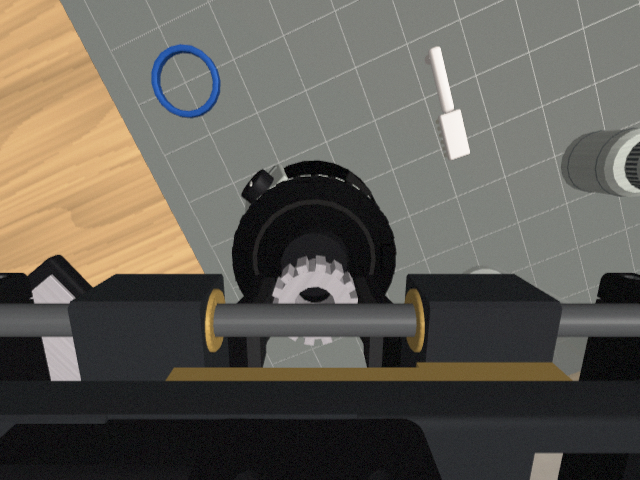

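The coupling is held level at (315,300) over the base and aligned within 2 mm. I'll lower it.

Call:
{"name": "play_rows", "arguments": {"steps": [{"dx": 1, "dy": 0, "dz": -8, "wx": 0, "wy": 0, "wz": 0}, {"dx": 0, "dy": 0, "dz": -10, "wx": 0, "wy": 0, "wz": 0}, {"dx": 0, "dy": 0, "dz": -8, "wx": 0, "wy": 0, "wz": 0}, {"dx": 0, "dy": 0, "dz": -8, "wx": 0, "wy": 0, "wz": 0}, {"dx": 0, "dy": 0, "dz": -6, "wx": 0, "wy": 0, "wz": 0}, {"dx": 0, "dy": 0, "dz": -3, "wx": 0, "wy": 0, "wz": 0}, {"dx": 0, "dy": 0, "dz": -2, "wx": 0, "wy": 0, "wz": 0}, {"dx": 0, "dy": 0, "dz": 0, "wx": 0, "wy": 0, "wz": 0}, {"dx": 0, "dy": 0, "dz": 0, "wx": 0, "wy": 0, "wz": 0}]}}

```text
time: 11.12
eef_pos: [0.6216, -0.2927, 0.1697]
tcp_rot: [0.316, 1.547, -0.316]
wrist_force: [-1.0, -0.5, -1.3]
opening: 0.448
```

Call:
{"name": "play_rows", "arguments": {"steps": [{"dx": 0, "dy": 0, "dz": -1, "wx": 0, "wy": 0, "wz": 0}, {"dx": 0, "dy": 0, "dz": -1, "wx": 0, "wy": 0, "wz": 0}, {"dx": 0, "dy": 0, "dz": 0, "wx": 0, "wy": 0, "wz": 0}]}}

```text
time: 11.37
eef_pos: [0.6215, -0.2925, 0.1677]
tcp_rot: [0.316, 1.547, -0.316]
wrist_force: [0.5, 0.1, -1.5]
opening: 0.45
```

Call:
{"name": "play_rows", "arguments": {"steps": [{"dx": 0, "dy": 0, "dz": -1, "wx": 0, "wy": 0, "wz": 0}, {"dx": 0, "dy": 0, "dz": 0, "wx": 0, "wy": 0, "wz": 0}, {"dx": 0, "dy": 0, "dz": 0, "wx": 0, "wy": 0, "wz": 0}]}}

```text
time: 11.62
eef_pos: [0.6216, -0.2926, 0.167]
tcp_rot: [0.316, 1.547, -0.316]
wrist_force: [-0.7, 0.0, 0.9]
opening: 0.453
```

Call:
{"name": "play_rows", "arguments": {"steps": [{"dx": 0, "dy": 0, "dz": 0, "wx": 0, "wy": 0, "wz": 0}, {"dx": 0, "dy": 0, "dz": 0, "wx": 0, "wy": 0, "wz": 0}, {"dx": 0, "dy": 0, "dz": 0, "wx": 0, "wy": 0, "wz": 0}, {"dx": 0, "dy": 0, "dz": 0, "wx": 0, "wy": 0, "wz": 0}, {"dx": 0, "dy": 0, "dz": 0, "wx": 0, "wy": 0, "wz": 0}], "gripper": 0.5}}

```text
time: 12.03
eef_pos: [0.6215, -0.2926, 0.1666]
tcp_rot: [0.316, 1.547, -0.316]
wrist_force: [0.1, 0.7, -0.1]
opening: 0.708
```

Call:
{"name": "play_rows", "arguments": {"steps": [{"dx": 0, "dy": 0, "dz": 8, "wx": 0, "wy": 0, "wz": 0}, {"dx": 0, "dy": 0, "dz": 15, "wx": 0, "wy": 0, "wz": 0}, {"dx": 0, "dy": 0, "dz": 25, "wx": 0, "wy": 0, "wz": 0}, {"dx": 0, "dy": 0, "dz": 25, "wx": 0, "wy": 0, "wz": 0}, {"dx": 0, "dy": 0, "dz": 0, "wx": 0, "wy": 0, "wz": 0}]}}

```text
time: 12.45
eef_pos: [0.6243, -0.2944, 0.2463]
tcp_rot: [0.312, 1.537, -0.319]
wrist_force: [0.4, -0.0, 0.6]
opening: 0.75
```

```bash
python3 - <<'E'
from h import *
st();c,w=look("w7.png");circ(w,621,-293,35,148,175);circ(w,621,-293,70,114,126);circ(w,451,-349,60,8,20)
E
```

```text
t 12.45 p [ 624.3 -294.4  246.3] x [ 0.01  -0.007 -1.   ] y [ 0.392  0.92  -0.002] q [-0.6   0.61  1.26  0.    1.26 -1.77] F [ 0.4 -0.   0.6] op 65.2
n 2346 circ 621.4 -293.0 d 40.8 bbox [ 621.2 -293.1  155. ] zmed 159.6
n 11919 circ 622.1 -293.6 d 115.4 bbox [ 621.7 -293.8  120. ] zmed 122.1
n 1119 circ 451.7 -348.5 d 61.6 bbox [ 451.8 -348.4   10.7] zmed 9.8
```

The coupling is seated: top at 159.6 mm and centre within 1 mm. The ring measures (451.7,−348.5).

Call:
{"name": "play_rows", "arguments": {"steps": [{"dx": -10, "dy": -3.5, "dz": 0, "wx": 0, "wy": 0, "wz": 0}, {"dx": -25, "dy": -8, "dz": 0, "wx": 0, "wy": 0, "wz": 0}, {"dx": -35, "dy": -12, "dz": 0, "wx": 0, "wy": 0, "wz": 0}, {"dx": -35, "dy": -12, "dz": 0, "wx": 0, "wy": 0, "wz": 0}, {"dx": -30, "dy": -10, "dz": -15, "wx": 0, "wy": 0, "wz": 0}, {"dx": -20, "dy": -7, "dz": -25, "wx": 0, "wy": 0, "wz": 0}, {"dx": -10, "dy": -3, "dz": -30, "wx": 0, "wy": 0, "wz": 0}, {"dx": -4.5, "dy": 0, "dz": -35, "wx": 0, "wy": 0, "wz": 0}, {"dx": 0, "dy": 0, "dz": -35, "wx": 0, "wy": 0, "wz": 0}, {"dx": 0, "dy": 0, "dz": -20, "wx": 0, "wy": 0, "wz": 0}, {"dx": 0, "dy": 0, "dz": 0, "wx": 0, "wy": 0, "wz": 0}, {"dx": 0, "dy": 0, "dz": 0, "wx": 0, "wy": 0, "wz": 0}], "gripper": 1}}

```text
time: 13.5
eef_pos: [0.4502, -0.3468, 0.0779]
tcp_rot: [0.319, 1.552, -0.314]
wrist_force: [0.2, 0.1, 1.2]
opening: 1.005
```

```bash
python3 - <<'E'
from h import *
st();c,w=look("w8.png")
circ(w,452,-348,45,8,20)
E
```

```text
t 13.5 p [ 450.2 -346.8   77.9] x [-0.004  0.004 -1.   ] y [0.392 0.92  0.002] q [-0.85  0.69  1.7  -0.    0.76 -2.02] F [0.2 0.1 1.2] op 87.5
n 2089 circ 450.9 -348.9 d 61.6 bbox [ 450.3 -348.8   10. ] zmed 9.7
```

View pics/w8.png

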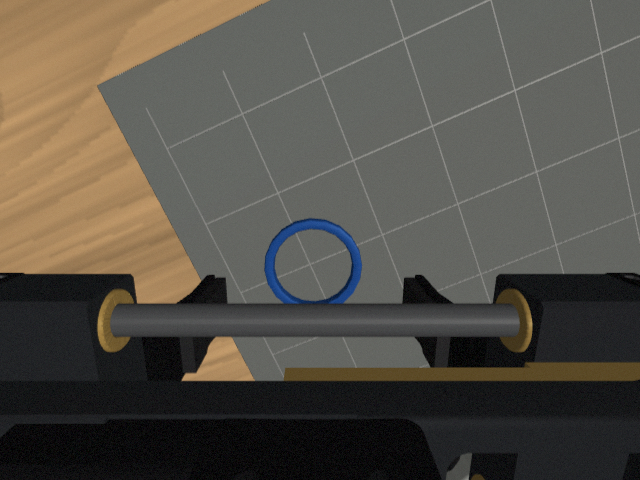

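The ring is centred between the jaws at (313,265), with the tool within 1–2 mm. I'll descend and grip it gently.

Call:
{"name": "play_rows", "arguments": {"steps": [{"dx": 0, "dy": 0, "dz": -15, "wx": 0, "wy": 0, "wz": 0}, {"dx": 0, "dy": 0, "dz": -20, "wx": 0, "wy": 0, "wz": 0}, {"dx": 0, "dy": 0, "dz": -12, "wx": 0, "wy": 0, "wz": 0}, {"dx": 0, "dy": 0, "dz": -6, "wx": 0, "wy": 0, "wz": 0}, {"dx": 0, "dy": 0, "dz": -2.5, "wx": 0, "wy": 0, "wz": 0}, {"dx": 0, "dy": 0, "dz": 0, "wx": 0, "wy": 0, "wz": 0}, {"dx": 0, "dy": 0, "dz": 0, "wx": 0, "wy": 0, "wz": 0}], "newtons": 10}}

```text
time: 14.13
eef_pos: [0.4524, -0.3484, 0.0248]
tcp_rot: [0.315, 1.547, -0.316]
wrist_force: [0.5, 0.7, -0.2]
opening: 1.004
```

Call:
{"name": "play_rows", "arguments": {"steps": [{"dx": 0, "dy": 0, "dz": 0, "wx": 0, "wy": 0, "wz": 0}, {"dx": 0, "dy": 0, "dz": 0, "wx": 0, "wy": 0, "wz": 0}, {"dx": 0, "dy": 0, "dz": 0, "wx": 0, "wy": 0, "wz": 0}, {"dx": 0, "dy": 0, "dz": 0, "wx": 0, "wy": 0, "wz": 0}, {"dx": 0, "dy": 0, "dz": 0, "wx": 0, "wy": 0, "wz": 0}, {"dx": 0, "dy": 0, "dz": 0, "wx": 0, "wy": 0, "wz": 0}, {"dx": 0, "dy": 0, "dz": 0, "wx": 0, "wy": 0, "wz": 0}, {"dx": 0, "dy": 0, "dz": 0, "wx": 0, "wy": 0, "wz": 0}], "gripper": -1}}

```text
time: 14.8
eef_pos: [0.452, -0.3481, 0.0242]
tcp_rot: [0.316, 1.547, -0.316]
wrist_force: [0.1, 0.1, 1.5]
opening: 0.696
```

Call:
{"name": "play_rows", "arguments": {"steps": [{"dx": 0, "dy": 0, "dz": 5, "wx": 0, "wy": 0, "wz": 0}, {"dx": 0, "dy": 0, "dz": 12, "wx": 0, "wy": 0, "wz": 0}, {"dx": 0, "dy": 0, "dz": 20, "wx": 0, "wy": 0, "wz": 0}, {"dx": 0, "dy": 0, "dz": 25, "wx": 0, "wy": 0, "wz": 0}, {"dx": 0, "dy": 0, "dz": 30, "wx": 0, "wy": 0, "wz": 0}, {"dx": 0, "dy": 0, "dz": 30, "wx": 0, "wy": 0, "wz": 0}, {"dx": 0, "dy": 0, "dz": 20, "wx": 0, "wy": 0, "wz": 0}, {"dx": 0, "dy": 0, "dz": 10, "wx": 0, "wy": 0, "wz": 0}, {"dx": 0, "dy": 0, "dz": 0, "wx": 0, "wy": 0, "wz": 0}]}}

```text
time: 15.55
eef_pos: [0.4531, -0.3491, 0.1792]
tcp_rot: [0.313, 1.543, -0.319]
wrist_force: [-0.6, -0.5, 0.4]
opening: 0.696
```

```bash
python3 - <<'E'
from h import *
st();c,w=look("w9.png");circ(w,452,-349,50,145,170)
E
```

```text
t 15.55 p [ 453.1 -349.1  179.2] x [ 0.004 -0.005 -1.   ] y [ 0.392  0.92  -0.003] q [-0.85  0.53  1.63  0.    0.97 -2.02] F [-0.6 -0.5  0.4] op 60.5
n 4205 circ 445.1 -346.4 d 78.3 bbox [ 452.3 -345.5  163.2] zmed 164.5
```

View pics/w9.png

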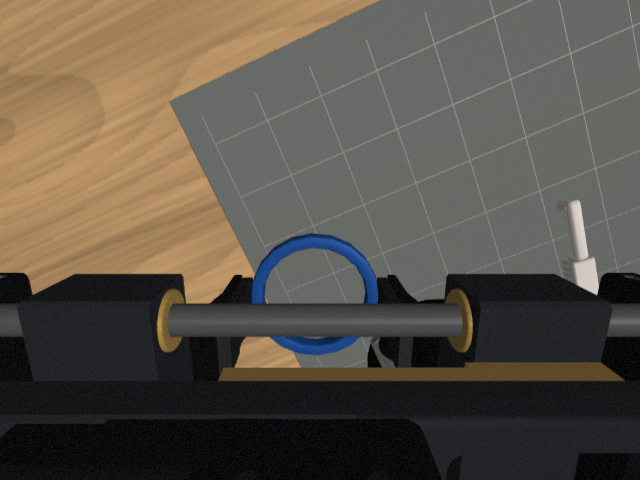

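The ring is held flat at (315,292). I'll carry it to the large canister.

Call:
{"name": "play_rows", "arguments": {"steps": [{"dx": 2, "dy": 10, "dz": 0, "wx": 0, "wy": 0, "wz": 0}, {"dx": 5, "dy": 20, "dz": 0, "wx": 0, "wy": 0, "wz": 0}, {"dx": 7, "dy": 30, "dz": 0, "wx": 0, "wy": 0, "wz": 0}, {"dx": 8, "dy": 35, "dz": 0, "wx": 0, "wy": 0, "wz": 0}, {"dx": 8, "dy": 35, "dz": 0, "wx": 0, "wy": 0, "wz": 0}, {"dx": 8, "dy": 35, "dz": 0, "wx": 0, "wy": 0, "wz": 0}, {"dx": 8, "dy": 35, "dz": 0, "wx": 0, "wy": 0, "wz": 0}, {"dx": 8, "dy": 35, "dz": 0, "wx": 0, "wy": 0, "wz": 0}, {"dx": 8, "dy": 35, "dz": 0, "wx": 0, "wy": 0, "wz": 0}, {"dx": 8, "dy": 35, "dz": 0, "wx": 0, "wy": 0, "wz": 0}, {"dx": 8, "dy": 35, "dz": 0, "wx": 0, "wy": 0, "wz": 0}, {"dx": 8, "dy": 35, "dz": 0, "wx": 0, "wy": 0, "wz": 0}]}}

```text
time: 16.6
eef_pos: [0.5362, 0.0296, 0.174]
tcp_rot: [0.316, 1.553, -0.316]
wrist_force: [0.6, -0.1, -0.7]
opening: 0.696
```

Call:
{"name": "play_rows", "arguments": {"steps": [{"dx": 8, "dy": 35, "dz": 0, "wx": 0, "wy": 0, "wz": 0}, {"dx": 8, "dy": 35, "dz": 0, "wx": 0, "wy": 0, "wz": 0}, {"dx": 8, "dy": 35, "dz": 0, "wx": 0, "wy": 0, "wz": 0}, {"dx": 8, "dy": 35, "dz": 0, "wx": 0, "wy": 0, "wz": 0}, {"dx": 8, "dy": 35, "dz": 0, "wx": 0, "wy": 0, "wz": 0}, {"dx": 8, "dy": 35, "dz": 0, "wx": 0, "wy": 0, "wz": 0}, {"dx": 8, "dy": 25, "dz": 0, "wx": 0, "wy": 0, "wz": 0}, {"dx": 8, "dy": 15, "dz": 0, "wx": 0, "wy": 0, "wz": 0}, {"dx": 4, "dy": 11, "dz": 0, "wx": 0, "wy": 0, "wz": 0}, {"dx": 0, "dy": 0, "dz": 0, "wx": 0, "wy": 0, "wz": 0}, {"dx": 0, "dy": 0, "dz": 0, "wx": 0, "wy": 0, "wz": 0}, {"dx": 0, "dy": 0, "dz": 0, "wx": 0, "wy": 0, "wz": 0}]}}

```text
time: 17.6
eef_pos: [0.6048, 0.2868, 0.1749]
tcp_rot: [0.315, 1.55, -0.318]
wrist_force: [-0.1, -0.1, 0.2]
opening: 0.696
```

```bash
python3 - <<'E'
from h import *
st();c,w=look("w10.png");circ(w,606,287,60,80,93);circ(w,606,287,60,98,112)
E
```

```text
t 17.6 p [604.8 286.8 174.9] x [-0.003 -0.001 -1.   ] y [ 0.393  0.92  -0.002] q [ 0.28  0.66  1.37 -0.    1.11 -0.89] F [-0.1 -0.1  0.2] op 60.6
n 4192 circ 607.1 287.0 d 72.2 bbox [607.  287.   86.5] zmed 86.7
n 956 circ 607.1 287.0 d 42.3 bbox [607.6 286.5 103.4] zmed 104.4
```

View pics/w10.png

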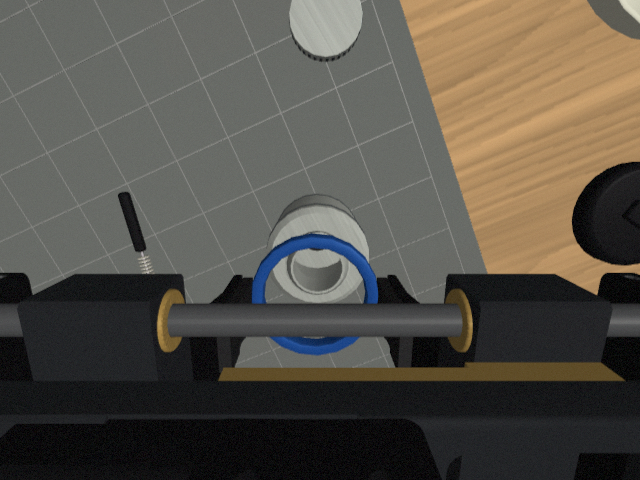

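The ring is over the canister neck, which measures (607,287) and agrees within 1–2 mm. I'll lower it.

Call:
{"name": "play_rows", "arguments": {"steps": [{"dx": 1, "dy": 0, "dz": -12, "wx": 0, "wy": 0, "wz": 0}, {"dx": 0, "dy": 0, "dz": -15, "wx": 0, "wy": 0, "wz": 0}, {"dx": 0, "dy": 0, "dz": -12, "wx": 0, "wy": 0, "wz": 0}, {"dx": 0, "dy": 0, "dz": -10, "wx": 0, "wy": 0, "wz": 0}, {"dx": 0, "dy": 0, "dz": -8, "wx": 0, "wy": 0, "wz": 0}, {"dx": 0, "dy": 0, "dz": -5, "wx": 0, "wy": 0, "wz": 0}, {"dx": 0, "dy": 0, "dz": -2, "wx": 0, "wy": 0, "wz": 0}, {"dx": 0, "dy": 0, "dz": -1, "wx": 0, "wy": 0, "wz": 0}, {"dx": 0, "dy": 0, "dz": 0, "wx": 0, "wy": 0, "wz": 0}, {"dx": 0, "dy": 0, "dz": 0, "wx": 0, "wy": 0, "wz": 0}]}}

```text
time: 18.48
eef_pos: [0.6074, 0.2882, 0.1116]
tcp_rot: [0.316, 1.547, -0.315]
wrist_force: [0.2, -0.2, -0.4]
opening: 0.693
```

Call:
{"name": "play_rows", "arguments": {"steps": [{"dx": 0, "dy": -0.5, "dz": -1, "wx": 0, "wy": 0, "wz": 0}, {"dx": 0, "dy": 0, "dz": -1, "wx": 0, "wy": 0, "wz": 0}, {"dx": 0, "dy": 0, "dz": 0, "wx": 0, "wy": 0, "wz": 0}]}}

```text
time: 18.73
eef_pos: [0.6071, 0.2875, 0.1093]
tcp_rot: [0.316, 1.547, -0.316]
wrist_force: [0.1, -0.1, -0.5]
opening: 0.693
```

Call:
{"name": "play_rows", "arguments": {"steps": [{"dx": 0, "dy": 0, "dz": 0, "wx": 0, "wy": 0, "wz": 0}, {"dx": 0, "dy": 0, "dz": 0, "wx": 0, "wy": 0, "wz": 0}, {"dx": 0, "dy": 0, "dz": 0, "wx": 0, "wy": 0, "wz": 0}, {"dx": 0, "dy": 0, "dz": 0, "wx": 0, "wy": 0, "wz": 0}, {"dx": 0, "dy": 0, "dz": 0, "wx": 0, "wy": 0, "wz": 0}], "gripper": 1}}

```text
time: 19.15
eef_pos: [0.6069, 0.2875, 0.109]
tcp_rot: [0.316, 1.548, -0.316]
wrist_force: [-0.4, 1.5, -0.3]
opening: 0.961
```

Call:
{"name": "play_rows", "arguments": {"steps": [{"dx": 0, "dy": 0, "dz": 8, "wx": 0, "wy": 0, "wz": 0}, {"dx": 0, "dy": 0, "dz": 15, "wx": 0, "wy": 0, "wz": 0}, {"dx": 0, "dy": 0, "dz": 25, "wx": 0, "wy": 0, "wz": 0}, {"dx": 0, "dy": 0, "dz": 25, "wx": 0, "wy": 0, "wz": 0}, {"dx": 0, "dy": 0, "dz": 0, "wx": 0, "wy": 0, "wz": 0}, {"dx": 0, "dy": 0, "dz": 0, "wx": 0, "wy": 0, "wz": 0}]}}

```text
time: 19.65
eef_pos: [0.6083, 0.2879, 0.1847]
tcp_rot: [0.318, 1.543, -0.314]
wrist_force: [-0.0, -0.6, -0.7]
opening: 1.002
```

```bash
python3 - <<'E'
from h import *
st();c,w=look("w11.png");circ(w,607,287,60,91.5,98);circ(w,607,287,60,80,89);circ(w,607,287,60,100,112);circ(w,453,359,50,10,30)
i=c["img"].astype(int);b=(i[...,2]>i[...,0]+40)&~np.isnan(w[...,0]);p=w[b]*1000;print(len(p),p.min(0).round(1),p.max(0).round(1),np.median(p,0).round(1),np.linalg.lstsq(np.c_[p[:,:2]-[607,287],np.ones(len(p))],p[:,2],rcond=None)[0].round(3))
E
```

```text
t 19.65 p [608.3 287.9 184.7] x [ 0.005  0.001 -1.   ] y [0.392 0.92  0.003] q [ 0.28  0.65  1.36  0.    1.12 -0.89] F [-0.  -0.6 -0.7] op 87.2
n 2376 circ 606.5 287.3 d 61.9 bbox [606.4 287.3  94.7] zmed 94.7
n 2356 circ 607.1 286.9 d 72.3 bbox [607.1 287.1  84.5] zmed 86.1
n 1378 circ 606.9 287.0 d 42.1 bbox [607.  287.  104.3] zmed 104.3
n 3461 circ 453.9 359.2 d 56.0 bbox [457.8 359.1  15.4] zmed 18.0
2189 [575.6 256.9  87.3] [636.8 318.1  97.2] [605.2 288.1  94.7] [-1.0000e-03  0.0000e+00  9.4401e+01]
```

View pics/w11.png

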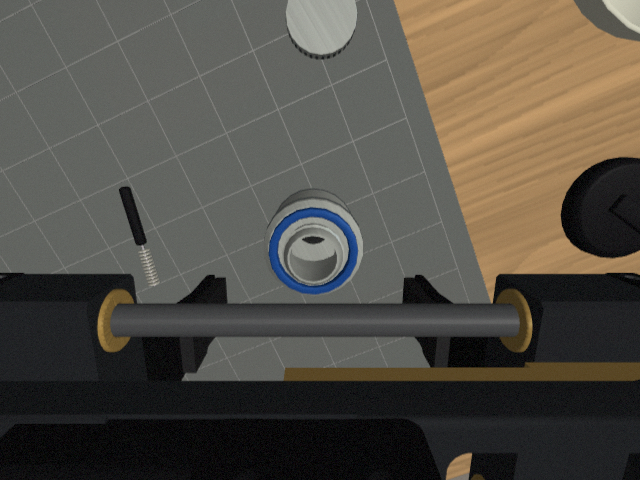

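The ring lies flat and centred on the shoulder, at (315,250) in the wrist view. Next is the large lid at (453.7,359.2).

Call:
{"name": "play_rows", "arguments": {"steps": [{"dx": -10, "dy": 5, "dz": 0, "wx": 0, "wy": 0, "wz": 0}, {"dx": -25, "dy": 12, "dz": 0, "wx": 0, "wy": 0, "wz": 0}, {"dx": -32, "dy": 15, "dz": 0, "wx": 0, "wy": 0, "wz": 0}, {"dx": -32, "dy": 15, "dz": 0, "wx": 0, "wy": 0, "wz": 0}, {"dx": -28, "dy": 13, "dz": 0, "wx": 0, "wy": 0, "wz": 0}, {"dx": -18, "dy": 8, "dz": -15, "wx": 0, "wy": 0, "wz": 0}, {"dx": -8, "dy": 4, "dz": -25, "wx": 0, "wy": 0, "wz": 0}, {"dx": 0, "dy": 0, "dz": -25, "wx": 0, "wy": 0, "wz": 0}, {"dx": 0, "dy": 0, "dz": -20, "wx": 0, "wy": 0, "wz": 0}, {"dx": 0, "dy": 0, "dz": -15, "wx": 0, "wy": 0, "wz": 0}, {"dx": 0, "dy": 0, "dz": 0, "wx": 0, "wy": 0, "wz": 0}, {"dx": 0, "dy": 0, "dz": 0, "wx": 0, "wy": 0, "wz": 0}]}}

```text
time: 20.7
eef_pos: [0.452, 0.359, 0.0805]
tcp_rot: [0.314, 1.551, -0.318]
wrist_force: [0.1, -0.7, 0.1]
opening: 1.002
```

```bash
python3 - <<'E'
from h import *
st();c,w=look("w12.png");circ(w,453,359,50,12,30)
E
```

```text
t 20.7 p [452.  359.   80.5] x [-0.004 -0.002 -1.   ] y [ 0.392  0.92  -0.004] q [ 0.48  0.69  1.67  0.    0.78 -0.69] F [ 0.1 -0.7  0.1] op 87.1
n 5977 circ 452.7 359.6 d 56.0 bbox [452.3 359.6  16.3] zmed 18.0
```

Aligned within 1 mm. I'll descend to TCP z of about 27, grip and lift.

Call:
{"name": "play_rows", "arguments": {"steps": [{"dx": 0, "dy": 0, "dz": -15, "wx": 0, "wy": 0, "wz": 0}, {"dx": 0, "dy": 0, "dz": -18, "wx": 0, "wy": 0, "wz": 0}, {"dx": 0, "dy": 0, "dz": -12, "wx": 0, "wy": 0, "wz": 0}, {"dx": 0, "dy": 0, "dz": -6, "wx": 0, "wy": 0, "wz": 0}, {"dx": 0, "dy": 0, "dz": -3, "wx": 0, "wy": 0, "wz": 0}, {"dx": 0, "dy": 0, "dz": 0, "wx": 0, "wy": 0, "wz": 0}, {"dx": 0, "dy": 0, "dz": 0, "wx": 0, "wy": 0, "wz": 0}], "newtons": 20}}

```text
time: 21.33
eef_pos: [0.4543, 0.3597, 0.0286]
tcp_rot: [0.316, 1.547, -0.316]
wrist_force: [-0.1, -0.7, 0.6]
opening: 1.001
```

Call:
{"name": "play_rows", "arguments": {"steps": [{"dx": 0, "dy": 0, "dz": 0, "wx": 0, "wy": 0, "wz": 0}, {"dx": 0, "dy": 0, "dz": 0, "wx": 0, "wy": 0, "wz": 0}, {"dx": 0, "dy": 0, "dz": 0, "wx": 0, "wy": 0, "wz": 0}, {"dx": 0, "dy": 0, "dz": 0, "wx": 0, "wy": 0, "wz": 0}, {"dx": 0, "dy": 0, "dz": 0, "wx": 0, "wy": 0, "wz": 0}, {"dx": 0, "dy": 0, "dz": 0, "wx": 0, "wy": 0, "wz": 0}, {"dx": 0, "dy": 0, "dz": 0, "wx": 0, "wy": 0, "wz": 0}, {"dx": 0, "dy": 0, "dz": 0, "wx": 0, "wy": 0, "wz": 0}, {"dx": 0, "dy": 0, "dz": 0, "wx": 0, "wy": 0, "wz": 0}], "gripper": -1}}

```text
time: 22.08
eef_pos: [0.454, 0.3595, 0.0282]
tcp_rot: [0.316, 1.548, -0.316]
wrist_force: [-0.4, -0.2, 2.3]
opening: 0.636
```

Call:
{"name": "play_rows", "arguments": {"steps": [{"dx": 0, "dy": 0, "dz": 5, "wx": 0, "wy": 0, "wz": 0}, {"dx": 0, "dy": 0, "dz": 15, "wx": 0, "wy": 0, "wz": 0}, {"dx": 0, "dy": 0, "dz": 25, "wx": 0, "wy": 0, "wz": 0}, {"dx": 0, "dy": 0, "dz": 30, "wx": 0, "wy": 0, "wz": 0}, {"dx": 0, "dy": 0, "dz": 30, "wx": 0, "wy": 0, "wz": 0}, {"dx": 0, "dy": 0, "dz": 25, "wx": 0, "wy": 0, "wz": 0}, {"dx": 0, "dy": 0, "dz": 15, "wx": 0, "wy": 0, "wz": 0}, {"dx": 0, "dy": 0, "dz": 0, "wx": 0, "wy": 0, "wz": 0}]}}

```text
time: 22.75
eef_pos: [0.4559, 0.3606, 0.177]
tcp_rot: [0.32, 1.541, -0.312]
wrist_force: [0.2, 0.7, -0.7]
opening: 0.634
```

Call:
{"name": "play_rows", "arguments": {"steps": [{"dx": 8, "dy": -4, "dz": 0, "wx": 0, "wy": 0, "wz": 0}, {"dx": 20, "dy": -10, "dz": 0, "wx": 0, "wy": 0, "wz": 0}, {"dx": 28, "dy": -13, "dz": 0, "wx": 0, "wy": 0, "wz": 0}, {"dx": 28, "dy": -13, "dz": 0, "wx": 0, "wy": 0, "wz": 0}, {"dx": 28, "dy": -13, "dz": 0, "wx": 0, "wy": 0, "wz": 0}, {"dx": 22, "dy": -10, "dz": 0, "wx": 0, "wy": 0, "wz": 0}, {"dx": 13, "dy": -6, "dz": 0, "wx": 0, "wy": 0, "wz": 0}, {"dx": 6, "dy": -3, "dz": 0, "wx": 0, "wy": 0, "wz": 0}, {"dx": 0, "dy": 0, "dz": 0, "wx": 0, "wy": 0, "wz": 0}, {"dx": 0, "dy": 0, "dz": 0, "wx": 0, "wy": 0, "wz": 0}]}}

```text
time: 23.58
eef_pos: [0.6058, 0.287, 0.1713]
tcp_rot: [0.315, 1.551, -0.318]
wrist_force: [-0.7, -0.6, -0.3]
opening: 0.631
```

```bash
python3 - <<'E'
from h import *
st();c,w=look("w13.png");circ(w,607,287,60,80,89);circ(w,607,287,60,91.5,98)
E
```

```text
t 23.5833 p [605.8 287.  171.3] x [-0.004 -0.001 -1.   ] y [ 0.392  0.92  -0.002] q [ 0.28  0.67  1.37  0.    1.11 -0.89] F [-0.7 -0.6 -0.3] op 54.9
n 1758 circ 606.8 287.2 d 71.7 bbox [598.9 288.1  84.5] zmed 86.0
n 1160 circ 603.6 288.7 d 61.0 bbox [597.1 289.7  94.7] zmed 94.7
```

View pics/w13.png

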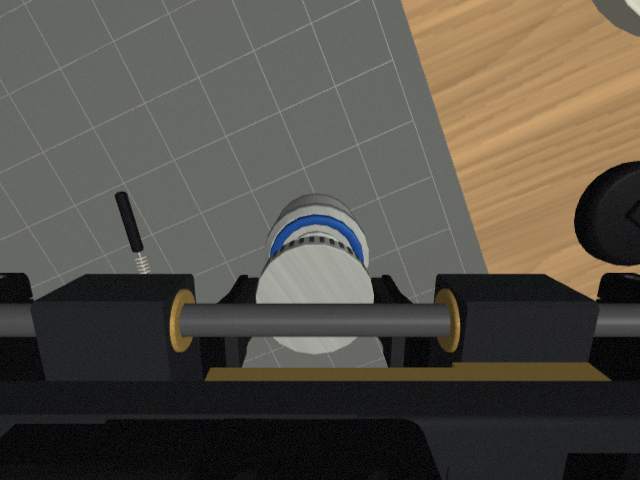

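The lid is held level and centred over the neck. I'll lower it 49 mm, then settle.

Call:
{"name": "play_rows", "arguments": {"steps": [{"dx": 0, "dy": 0, "dz": -10, "wx": 0, "wy": 0, "wz": 0}, {"dx": 0, "dy": 0, "dz": -12, "wx": 0, "wy": 0, "wz": 0}, {"dx": 0, "dy": 0, "dz": -10, "wx": 0, "wy": 0, "wz": 0}, {"dx": 0, "dy": 0, "dz": -8, "wx": 0, "wy": 0, "wz": 0}, {"dx": 0, "dy": 0, "dz": -5, "wx": 0, "wy": 0, "wz": 0}, {"dx": 0, "dy": 0, "dz": -2, "wx": 0, "wy": 0, "wz": 0}, {"dx": 0, "dy": 0, "dz": -1, "wx": 0, "wy": 0, "wz": 0}, {"dx": 0, "dy": 0, "dz": -1, "wx": 0, "wy": 0, "wz": 0}, {"dx": 0, "dy": 0, "dz": 0, "wx": 0, "wy": 0, "wz": 0}, {"dx": 0, "dy": 0, "dz": 0, "wx": 0, "wy": 0, "wz": 0}]}}

```text
time: 24.47
eef_pos: [0.6073, 0.2875, 0.1245]
tcp_rot: [0.316, 1.547, -0.316]
wrist_force: [-0.1, 0.7, -0.4]
opening: 0.627
```

Call:
{"name": "play_rows", "arguments": {"steps": [{"dx": 0, "dy": 0, "dz": -1, "wx": 0, "wy": 0, "wz": 0}, {"dx": 0, "dy": 0, "dz": 0, "wx": 0, "wy": 0, "wz": 0}, {"dx": 0, "dy": 0, "dz": 0, "wx": 0, "wy": 0, "wz": 0}]}}

```text
time: 24.72
eef_pos: [0.607, 0.2875, 0.1233]
tcp_rot: [0.316, 1.547, -0.316]
wrist_force: [0.7, -0.5, -1.3]
opening: 0.633
```

Call:
{"name": "play_rows", "arguments": {"steps": [{"dx": 0, "dy": 0, "dz": 0, "wx": 0, "wy": 0, "wz": 0}, {"dx": 0, "dy": 0, "dz": 0, "wx": 0, "wy": 0, "wz": 0}, {"dx": 0, "dy": 0, "dz": 0, "wx": 0, "wy": 0, "wz": 0}, {"dx": 0, "dy": 0, "dz": 0, "wx": 0, "wy": 0, "wz": 0}, {"dx": 0, "dy": 0, "dz": 0, "wx": 0, "wy": 0, "wz": 0}], "gripper": 0.9}}

```text
time: 25.13
eef_pos: [0.607, 0.2875, 0.1231]
tcp_rot: [0.316, 1.548, -0.316]
wrist_force: [-0.4, -0.5, -0.5]
opening: 0.903
```

Call:
{"name": "play_rows", "arguments": {"steps": [{"dx": 0, "dy": 0, "dz": 8, "wx": 0, "wy": 0, "wz": 0}, {"dx": 0, "dy": 0, "dz": 15, "wx": 0, "wy": 0, "wz": 0}, {"dx": 0, "dy": 0, "dz": 25, "wx": 0, "wy": 0, "wz": 0}, {"dx": 0, "dy": 0, "dz": 30, "wx": 0, "wy": 0, "wz": 0}, {"dx": 0, "dy": 0, "dz": 30, "wx": 0, "wy": 0, "wz": 0}, {"dx": 0, "dy": 0, "dz": 0, "wx": 0, "wy": 0, "wz": 0}, {"dx": 0, "dy": 0, "dz": 0, "wx": 0, "wy": 0, "wz": 0}]}}

```text
time: 25.72
eef_pos: [0.6084, 0.2879, 0.2344]
tcp_rot: [0.318, 1.542, -0.313]
wrist_force: [0.1, 0.4, -1.1]
opening: 0.951
```

Call:
{"name": "play_rows", "arguments": {"steps": [{"dx": -15, "dy": 0, "dz": 10, "wx": 0, "wy": 0, "wz": 0}, {"dx": -30, "dy": 0, "dz": 0, "wx": 0, "wy": 0, "wz": 0}, {"dx": -35, "dy": 0, "dz": 0, "wx": 0, "wy": 0, "wz": 0}, {"dx": -35, "dy": 0, "dz": 0, "wx": 0, "wy": 0, "wz": 0}, {"dx": -35, "dy": 0, "dz": 0, "wx": 0, "wy": 0, "wz": 0}, {"dx": -20, "dy": 0, "dz": 0, "wx": 0, "wy": 0, "wz": 0}, {"dx": 0, "dy": 0, "dz": 0, "wx": 0, "wy": 0, "wz": 0}, {"dx": 0, "dy": 0, "dz": 0, "wx": 0, "wy": 0, "wz": 0}]}}

```text
time: 26.38
eef_pos: [0.4356, 0.2874, 0.2405]
tcp_rot: [0.314, 1.549, -0.316]
wrist_force: [1.0, 0.1, -0.4]
opening: 0.949
```

```bash
python3 - <<'E'
from h import *
st()
for cam in("top","scene"):
    c,w=look("end_%s.png"%cam,cam);print(cam)
    for n,a in dict(Llid=(607,287,45,106,125),Lring=(607,287,45,92,99),Lsh=(607,287,45,80,91),Slid=(667,-21,40,78,95),Ssh=(667,-21,40,56,66),gear=(621,-293,30,150,175),base=(621,-293,75,114,127),closed=(768,141,45,95,112)).items(): print(n,end=" ");circ(w,*a)
a=cv2.imread("pics/end_scene.png");
l=cv2.resize(a[300:400,340:460],(480,400),interpolation=2);m=cv2.resize(a[130:230,150:270],(480,400),interpolation=2)
s=cv2.resize(a[230:330,200:320],(480,400),interpolation=2);cv2.imwrite("pics/end3.png",cv2.resize(np.hstack([l,m,s]),(795,221)))
E
```

```text
t 26.3833 p [435.6 287.4 240.5] x [-0.001 -0.001 -1.   ] y [ 0.391  0.92  -0.001] q [ 0.37  0.39  1.69 -0.    1.06 -0.8 ] F [ 1.   0.1 -0.4] op 82.5
top
Llid n 544 circ 605.4 287.0 d 57.8 bbox [605.2 286.8 112.7] zmed 112.4
Lring n 77 circ 607.7 285.5 d 66.0 bbox [605.3 284.2  95.5] zmed 95.2
Lsh n 178 circ 606.2 286.5 d 72.2 bbox [605.9 286.1  85.3] zmed 86.0
Slid n 305 circ 665.5 -21.5 d 43.4 bbox [665.6 -20.9  85. ] zmed 85.6
Ssh n 145 circ 666.6 -21.8 d 56.4 bbox [664.7 -21.4  60.9] zmed 60.6
gear n 274 circ 620.3 -292.9 d 42.8 bbox [ 620.1 -291.8  158.7] zmed 159.8
base n 1640 circ 621.2 -293.5 d 116.7 bbox [ 620.4 -293.2  120.8] zmed 122.9
closed n 452 circ 767.8 140.6 d 52.9 bbox [767.3 140.5 103.1] zmed 103.4
scene
Llid n 776 circ 605.2 290.3 d 59.4 bbox [605.  288.8 111.9] zmed 112.5
Lring n 168 circ 606.8 290.1 d 62.0 bbox [609.5 290.2  95.4] zmed 95.2
Lsh n 321 circ 607.0 289.1 d 73.2 bbox [609.3 288.6  85.5] zmed 86.1
Slid n 350 circ 666.4 -18.6 d 45.8 bbox [667.5 -19.2  84. ] zmed 84.8
Ssh n 236 circ 667.8 -18.7 d 57.7 bbox [667.3 -19.7  61. ] zmed 60.9
gear n 255 circ 620.1 -291.0 d 46.3 bbox [ 620.2 -289.6  157.1] zmed 158.3
base n 1189 circ 621.1 -290.8 d 121.2 bbox [ 622.6 -291.7  120.6] zmed 121.8
closed n 706 circ 767.7 143.6 d 55.1 bbox [768.3 142.7 101.8] zmed 103.2
```

View pics/end3.png

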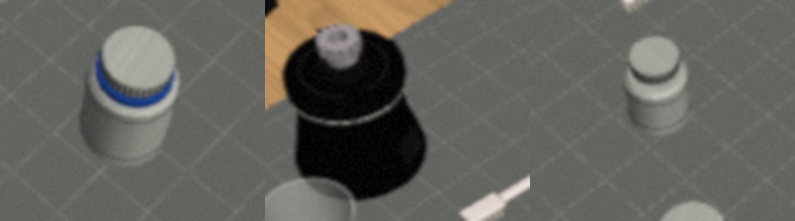

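View pics/end_top.png

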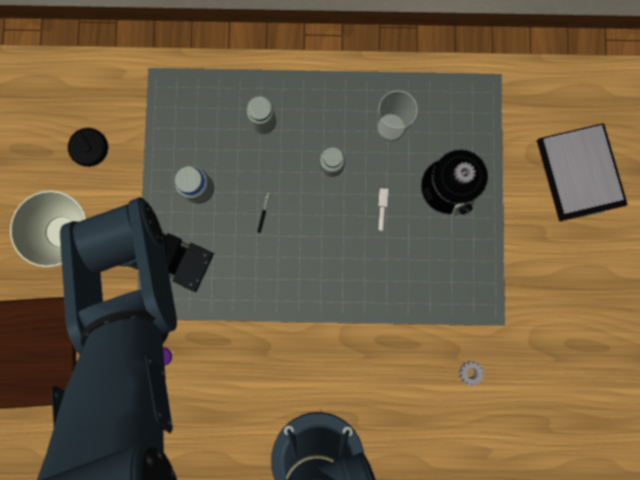

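The end pictures show everything seated: large lid over the blue ring at (190,182), small lid at (332,160) and coupling at (464,173). The brushes and closed canister haven't moved. I'm handing it in.

```bash
python3 -c "
from rig import robot
print(robot.sign_off())"
```

```text
the job is handed in; nothing more can be done
None
```

All four loose parts are back in place and the job is handed in, at about 26 s of the 112 s allowed. I don't know the verdict, as handing in reports none.

- **Coupling:** I used the 40 mm one from the mat and left the larger look-alike alone. It sits on the spindle teeth up, with its top at about 160 mm (161 mm expected), within about 1 mm of the axis.
- **Ring:** it lies flat and centred on the large canister's shoulder. It was within 1 mm when I checked it before the lid went on, and it still shows evenly under the lid.
- **Large lid:** its top is at about 112.5 mm (113 mm expected), within about 2 mm of the axis.
- **Small lid:** its top is at about 85–86 mm (86 mm expected), within about 1–2 mm of the axis.

Both canisters are upright, and the brushes, closed canister and purple lid look unmoved. The arm stands clear of everything.

The first move call was refused because its rows lacked the turn values, and nothing moved. In the final check the scene camera read positions about 2–3 mm higher in y than the top camera. It did so for the parts and what they sit on alike, so I took it as calibration error. No check failed.

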